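Load the breakfast tray and leave the look-alikes

ROBOT

A 6-joint arm with a two-finger parallel gripper is mounted at the origin on a cart in front of the work surface, level with it; the furniture and walls round the work are solid. World frame = base frame: x ahead of the robot, y to its left, z up, the work surface at z = 0. Lengths are in m, angles in degrees, forces in N, time in s.
With the tool pointing down it reaches from about 0.425 to 1.125 m from the base axis. Payload 14.9 kg.
Tool frame: the origin (TCP) lies midway between the tips of the shut fingers; the grasp point (between the pads) lies 19 mm behind it; z points along the fingers, y is the line along which they close (so a half turn about z gives the same grasp; the last joint's range is limited). The gripper opens to 91 mm and grips with 3 to 60 N. Pads are 32 mm wide; open, the fingers measure 118 mm over their backs; the gripper's body (76 mm by 178 mm) begins 60 mm behind the grasp point.
Start: joints at [-76.45, 21.709, 99.362, -0, 58.929, -1.908], TCP at [0.187, -0.675, 0.214] pointing down, gripper open.
Joint ranges: [-158.91, 158.91], [-42.39, 125.64], [0.06, 152.35], [-60.88, 240.88], [17.5, 164.5], [-176.32, 176.32]. Speed limits (degrees/s): [108.29, 108.29, 136.94, 180, 180, 180].

INTERFACE

Orientations are given as a 3x3 rotation matrix whose columns are the frame's x, y, z axes.
In Python, from bench import * gives the robot as it stands.
- The arm moves only by the tool step_hand, called after "Request:" as name(argument=value, ...) on one line, values as JSON. Schema: {"type":"object","properties":{"ticks":{"type":"object","properties":{"increments":{"type":"array","items":{"type":"array","items":{"type":"number"},"minItems":7,"maxItems":7},"minItems":1,"maxItems":20}},"additionalProperties":false,"required":["increments"]},"only":{"type":"string"},"quiet":{"type":"boolean"},"lines":{"type":"string"}},"required":["ticks"],"additionalProperties":false}. ticks is an object whose key "increments" holds a list of rows, 1 to 20 of them, each of 7 numbers: a rotation vector rx, ry, rz in a scale on which 1.0 is 90 degrees, then dx, dy, dz in shares of 0.25 m (1.0 is 0.25 m), then the opening from 0.0 (shut) to 1.0 (fully open); each row shifts and turns the commanded pose from where the row before left it, along the tool's axes as they then stand; what a row does not reach is not made up. A row lasts 1/12 s, in which the tool goes at most 0.0417 m and 7.16 degrees, less where a joint would pass 70% of its speed; a pose out of reach is approached as far as the arm can. The fingers move at their own pace and stop on an object; the grip force is fixed at half the most. Time passes only in rows, so rows that do not move let the fingers close. The tool returns the time, the measured TCP pose, the force, the opening and the grip force at its end. only (a regular expression) keeps the lines of the reply that match it, lines (a string "A,B") keeps lines A to B, and quiet returns only ok. A shift or turn number past 1, either way, is cut back to 1. Input that does not fit is refused with a message, and nothing moves.
- observe(): the state, without advancing time (a new reading comes with each control period).
- camera(name): name is "side" or "top"; returns (picture, depth): 420x560x3 uint8, blue, green, red; 420x560 float32, m along the optical axis (not along the pixel's ray), 0 where there is no reading.
- calibration(name): a dict with "mtx" (3x3 intrinsics, pixels), "rvec" (rotation vector, rad) and "tvec" (3), from world to camera coordinates, as OpenCV has them. Camera axes: x right, y down, z forward; pixel columns grow to the right and rows downward; lengths in m; the calibration is good to about 2 mm. A picture is of the moment at which its call begins. calibration takes no time and is no camera call.
- close_job(): hands the job in; it is judged then, once.
The state is a dict: "t": time; "qpos": joint angles; "qvel": joint speeds; "tau": joint torques, N m; "eef_pos": TCP position; "tcp_rot": TCP orientation; "contact_force": force on the tool from outside, world axes, zero at the start; "torque": the same for the moment, N m; "width": opening from 0.0 (shut) to 1.0 (fully open); "grip_force": force on a finger pad.
Only numpy, scipy, OpenCV 4.12 (cv2) and the standard library are available. Lean on these libraries where they do the work, as an engineer would, in place of code of your own. Each camera call takes 0.05 s, during which the arm holds its last target. There are 200 camera calls.

TASK

Get the breakfast tray ready: first lay the spoon in the tray's long recess, while it can still be reached. Then stand the tall spice jar in the deep steel cup, the shaker in the low steel cup, and the cream jug in the three-sided bay between the cups with its handle pointing out of the bay's open side. Keep the jars and the jug upright all the time, and leave the fork, the stout little stain jar and the mug where they are: they do not belong on the tray.

Things in the scene. Friction and masses are not known exactly. Their poses are not given: they have to be found in the camera images.
- tray: Pale wooden tray, fixed, 320 (x) x 180 (y) x 14 mm; origin mid-underside. +y half: spoon recess 216 x 70 mm, centre y +49, floor z 8. -y half: jug bay at x 0, inside 87 mm wide (x), back wall's face y +7.5, open to -y, floor z 14, walls 6 mm thick, top z 39; jug body centred at y -36. Cups at x +105 and -105, y -36. Steel end handles x +-150, 42 mm high.
- deep_cup: Deep round steel cup fixed on the tray, at one end or the other; 73 mm outside, 66 mm inside, 46 mm high, floor 4 mm thick; origin: centre of its underside, which is 14 mm above the counter; open at the top.
- low_cup: Low round steel cup fixed on the tray at the end where the deep cup is not; 73 mm outside, 66 mm inside, 24 mm high, floor 4 mm thick; origin: centre of its underside, which is 14 mm above the counter; open at the top.
- cream_jug: White china jug with a spout, upright, 67 (x) x 103 (y, with handle) x 85 mm, 0.16 kg; origin: middle of that outline, on the underside, z up. Round body centred at y +17; handle to -y, out to y -52. Widest 34 mm up, 54 mm at the rim: take it across the body along x, 50 to 65 mm up. In its bay its axes run as the tray's.
- spice_jar: Tall straight glass spice jar with a white lid, 44 mm across, 109 mm high, 0.11 kg, standing upright; origin: centre of its underside, z up.
- shaker: Glass table shaker with a grey domed top, upright, 90 mm high, 44 mm across at its widest (30 mm up), narrowing to 34 mm from 66 mm up, 0.1 kg; origin: centre of its underside, z up. It stands among the things beside the tray; one far off at the right end of the bar is not meant.
- teaspoon: Steel spoon lying flat, 191 mm long (x), 38 mm wide at the bowl (+x), 13 mm high, 0.045 kg; origin: middle of its length, on the underside. Take it across the middle, where it stops the fingers 20 to 30 mm apart (its solid form is a plain wedge from bowl to handle end, fuller than the stem looks).
- fork: Steel fork lying flat, 196 mm long (x), 27 mm wide, 13 mm high; origin: middle of its length, on the underside. Stays where it is.
- stain_jar: Small stout craft jar of amber stain with a black screw cap, 45 mm across, 74 mm high: shorter than the shaker, not food. Origin: centre of its underside. Stays where it is.
- white_mug: White mug with a handle, 86 x 116 mm, 91 mm high, straight-sided without a spout. Origin: centre of its outline's underside; the handle points to its -y. Stays where it is.
There are look-alikes about, which are no part of the job. Leave any blue look-alike of the spice_jar alone.

How it is judged:
By the outcome, as a careful person would: the job done as asked, in the order asked, and still so for the second after the job is handed in, with the robot touching nothing.
It also fails if it takes over 115 s, if anything falls off the work surface, if the arm or the gripper's body presses on something with over 40 N, if the wrist force passes 120 N, or if a joint passes its speed limit or range.

## Working session

There is one attempt and no reset: what is moved stays moved. The work goes in short steps, Python scripts to look and compute and a tool call to move; the robot and the scene stay as the last step left them, time stands still between calls to the robot, and variables do not carry over. Pictures are saved under pics/ and viewed, at most 14 in all, crops included, and the job is handed in when it is done.

```bash
mkdir -p pics; python3 - <<'E'
from bench import *
import cv2,numpy as np
for n in("top","side"):
    p,d=camera(n); cv2.imwrite(f"pics/{n}0.png",p); np.save(f"{n}0.npy",d)
    c=calibration(n); R=cv2.Rodrigues(np.array(c["rvec"]))[0]; print(n,c["mtx"],(-R.T@np.array(c["tvec"]).ravel()).round(3),R.round(2))
s=observe();print(s["tcp_rot"],s["eef_pos"])
E
```

```text
top [[401.01084988   0.         282.86073279]
 [  0.         401.01084988 207.74016622]
 [  0.           0.           1.        ]] [ 0.341 -0.199  1.098] [[-0.02 -1.   -0.01]
 [-0.98  0.02 -0.18]
 [ 0.18  0.01 -0.98]]
side [[432.42566796   0.         280.68702194]
 [  0.         432.42566796 201.79569062]
 [  0.           0.           1.        ]] [0.246 0.839 0.48 ] [[-0.97 -0.25 -0.01]
 [-0.09  0.38 -0.92]
 [ 0.23 -0.89 -0.39]]
[[ 9.63823828e-01  2.66540010e-01 -2.28934146e-04]
 [ 2.66540107e-01 -9.63823391e-01  9.17356825e-04]
 [ 2.38602123e-05 -9.45190498e-04 -9.99999553e-01]] [ 0.18650257 -0.67433765  0.21336353]
```

View pics/top0.png

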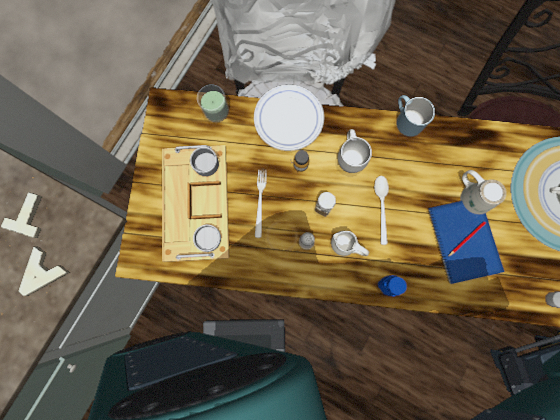

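View pics/side0.png

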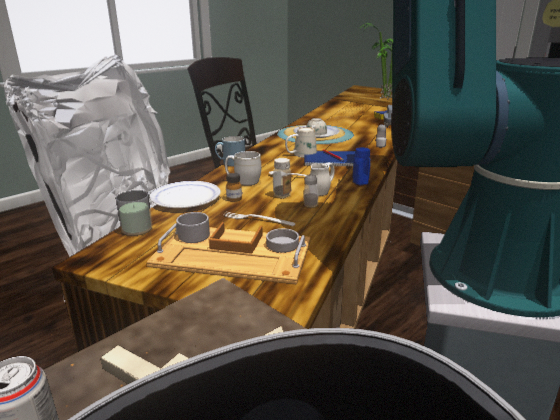

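The top view shows the tray at the left (162–228, 147–262) with its recess side to +y, and the cups at (205,160) and (207,238). The fork is at (262,203), the stain jar at (302,158), the mug at (354,153), and the white-lidded jar at (326,202). The shaker is at (307,241), the jug at (346,243), and the spoon at (383,208) with its bowl up at (381,185). The side view shows that the far cup (193,227) is the deep one.

```bash
cat > h.py <<'E'
from bench import *
import cv2,numpy as np
def cam(n):
    c=calibration(n);R=cv2.Rodrigues(np.array(c["rvec"]))[0];K=np.array(c["mtx"]);t=np.array(c["tvec"]).ravel();return K,R,t
def cloud(n,d):
    K,R,t=cam(n);v,u=np.mgrid[:420,:560];P=np.stack([(u-K[0,2])/K[0,0]*d,(v-K[1,2])/K[1,1]*d,d],-1)
    W=(P-t)@R; W[d==0]=np.nan; return W
def ray(n,u,v,z):
    K,R,t=cam(n);r=R.T@np.array([(u-K[0,2])/K[0,0],(v-K[1,2])/K[1,1],1]);o=-R.T@t;return o+r*(z-o[2])/r[2]
def proj(n,X):
    K,R,t=cam(n);p=(R@np.array(X)+t);p=K@p;return (p[:2]/p[2]).round(1)
def snap(n,name):
    p,d=camera(n);cv2.imwrite(f"pics/{name}.png",p);np.save(f"{name}.npy",d);return p,d
def blobs(W,p,lo,hi,box,minpx=12):
    m=((W[...,2]>lo)&(W[...,2]<hi)&(W[...,0]>box[0])&(W[...,0]<box[1])&(W[...,1]>box[2])&(W[...,1]<box[3])).astype(np.uint8)
    n,l,s,c=cv2.connectedComponentsWithStats(m,connectivity=4)
    for i in range(1,n):
        if s[i,4]<minpx: continue
        q=W[l==i]; a=q[:,:2];(cx,cy),(w,h),an=cv2.minAreaRect((a*1000).astype(np.float32))
        print("px",c[i].round(),"n",s[i,4],"rect mm",round(cx),round(cy),round(w),round(h),round(an),"mean",(a.mean(0)*1000).round(),"z med/max",(np.median(q[:,2])*1000).round(),(np.percentile(q[:,2],98)*1000).round(),"bgr",np.median(p[l==i],0))
E
python3 - <<'E'
from h import *
for n in("top","side"):
    p=cv2.imread(f"pics/{n}0.png");W=cloud(n,np.load(f"{n}0.npy"))
    ok=(abs(W[...,2])<.006)&(W[...,0]>.35)&(W[...,0]<.85)&(W[...,1]>-.6)&(W[...,1]<.2)
    print(n,"table z",np.nanmedian(W[ok][:,2]),"x range",np.nanpercentile(W[ok][:,0],[0,100]))
    for lo,hi in((.006,.3),(.032,.3)):
        print(n,lo); blobs(W,p,lo,hi,(.3,.9,-.85,.3))
t=cv2.imread("pics/top0.png")[130:300,150:410];s=cv2.imread("pics/side0.png")[120:300,130:400]
cv2.imwrite("pics/tz.png",cv2.resize(t,None,fx=3,fy=3,interpolation=cv2.INTER_CUBIC));cv2.imwrite("pics/sz.png",cv2.resize(s,None,fx=2.9,fy=2.9,interpolation=cv2.INTER_CUBIC))
E
```

```text
top table z -0.0010568138306093708 x range [0.3500143  0.84997481]
top 0.006
px [212. 102.] n 891 rect mm 829 1 76 75 47 mean [827.   0.] z med/max 59.0 90.0 bgr [107. 129. 130.]
px [288. 116.] n 1812 rect mm 801 -209 197 198 90 mean [ 803. -208.] z med/max 13.0 20.0 bgr [224. 219. 216.]
px [414. 114.] n 1058 rect mm 786 -555 98 79 3 mean [ 783. -555.] z med/max 52.0 89.0 bgr [113. 117. 114.]
px [354. 153.] n 892 rect mm 676 -385 83 102 64 mean [ 677. -384.] z med/max 52.0 91.0 bgr [144. 150. 150.]
px [196. 203.] n 6778 rect mm 559 57 320 180 2 mean [554.  52.] z med/max 13.0 52.0 bgr [146. 202. 221.]
px [301. 160.] n 277 rect mm 661 -239 40 41 30 mean [ 657. -239.] z med/max 69.0 76.0 bgr [ 97. 103. 106.]
px [519. 194.] n 706 rect mm 559 -831 39 207 90 mean [ 560. -835.] z med/max 15.0 25.0 bgr [168. 165. 133.]
px [469. 230.] n 5214 rect mm 478 -682 282 175 11 mean [ 463. -685.] z med/max 11.0 97.0 bgr [145.  88.  47.]
px [379. 178.] n 24 rect mm 616 -458 11 26 25 mean [ 616. -459.] z med/max 8.0 13.0 bgr [216.  219.5 218. ]
px [259. 207.] n 96 rect mm 543 -122 9 90 87 mean [ 541. -
[... 3797 characters left out ...]
34 -316 180 60 89 mean [ 433. -300.] z med/max 64.0 87.0 bgr [128. 135. 144.]
px [133. 207.] n 1033 rect mm 830 2 75 80 56 mean [824.  12.] z med/max 70.0 90.0 bgr [ 98. 107. 105.]
px [190. 225.] n 754 rect mm 685 42 124 77 40 mean [669.  33.] z med/max 46.0 60.0 bgr [ 98.   99.  105.5]
px [233. 237.] n 295 rect mm 561 27 99 91 2 mean [559.  49.] z med/max 37.0 40.0 bgr [ 47.  97. 155.]
px [282. 237.] n 201 rect mm 456 18 71 73 40 mean [456.  19.] z med/max 36.0 38.0 bgr [117. 121. 133.]
px [299. 247.] n 83 rect mm 410 55 7 89 2 mean [409.  61.] z med/max 40.0 42.0 bgr [173. 173. 181.]
px [228. 293.] n 982 rect mm 474 269 63 143 90 mean [482. 280.] z med/max 60.0 61.0 bgr [ 80.  101.  123.5]
```

View pics/tz.png

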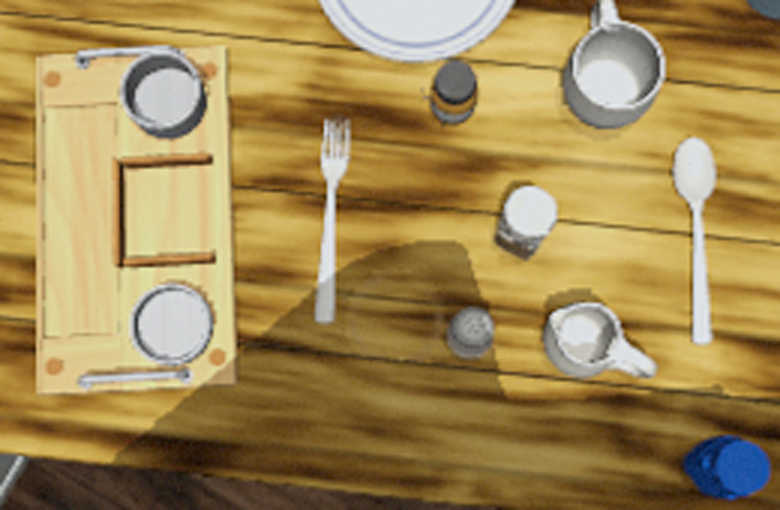

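View pics/sz.png

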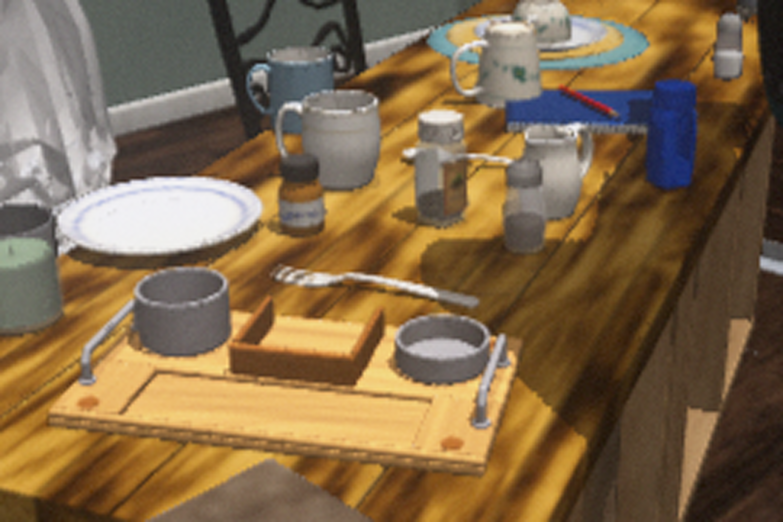

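The zooms confirm it. In the tray, the far cup is deep and the near cup low, with the bay open to −y. The jug is at zoom (582,338) with its handle toward (648,368). The amber jar at zoom (455,90) is the stain jar, and the clear jar with the white lid at (528,210) is the spice jar. Next I refine the spoon, jug and tray.

```bash
python3 - <<'E'
from h import *
p=cv2.imread("pics/top0.png");W=cloud("top",np.load("top0.npy"))
def pca(q):
    c=q.mean(0);w,v=np.linalg.eigh(np.cov((q-c).T));return c,v[:,-1]
# spoon: bright grey mask, ray onto z=.006
g=p.astype(int);m=(g.min(2)>165)&(g.max(2)-g.min(2)<40);v,u=np.nonzero(m);k=(u>368)&(u<398)&(v>168)&(v<252)
q=np.array([ray("top",a,b,.006)[:2] for a,b in zip(u[k],v[k])])
c,d=pca(q);d*=np.sign(d[0]);s=(q-c)@d;print("spoon n",k.sum(),"mid",c+d*(s.min()+s.max())/2,"len",np.ptp(s),"yaw",np.degrees(np.arctan2(d[1],d[0])))
# jug
def pts(lo,hi,x0,x1,y0,y1):
    out=[]
    for n in("top","side"):
        V=cloud(n,np.load(n+"0.npy"));V=V[(V[...,2]>lo)&(V[...,2]<hi)&(V[...,0]>x0)&(V[...,0]<x1)&(V[...,1]>y0)&(V[...,1]<y1)];out.append(V)
    return out
for lo,hi in((.05,.065),(.065,.078),(.078,.09)):
    for n,V in zip("ts",pts(lo,hi,.37,.5,-.43,-.29)):
        if len(V)>5: print("jug",lo,n,len(V),cv2.minAreaRect((V[:,:2]*1000).astype(np.float32)),cv2.minEnclosingCircle((V[:,:2]*1000).astype(np.float32)))
V=np.vstack(pts(.03,.09,.37,.5,-.43,-.29))
im=np.full((500,700,3),255,np.uint8)
for x,y,z in V: cv2.circle(im,(int((-.28-y)*4400),int((.49-x)*4400)),3,(int(z*2800),0,255-int(z*2800)),-1)
for i in range(6): cv2.putText(im,f"y{-.29-.025*i:.3f}",(int((.01+.025*i)*4400),495),0,.4,0);cv2.putText(im,f"x{.48-.02*i:.2f}",(0,int((.01+.02*i)*4400)),0,.4,0)
cv2.imwrite("pics/jug.png",im)
# circles
for nm,b in dict(spice=(.09,.12,.5,.58,-.34,-.26),shaker=(.05,.1,.4,.48,-.28,-.21),deep=(.05,.062,.62,.705,-.02,.065),low=(.032,.045,.42,.495,-.03,.06)).items():
    V=np.vstack(pts(*b));print(nm,cv2.minEnclosingCircle((V[:,:2]*1000).astype(np.float32)),V[:,2].max())
E
```

```text
spoon n 451 mid [ 0.52679074 -0.46226879] len 0.19028188309802133 yaw -0.7644022977289844
jug 0.05 t 63 ((419.0160217285156, -356.70770263671875), (93.20886993408203, 48.31754684448242), 51.589569091796875) ((424.2645263671875, -361.3294677734375), 48.3480339050293)
jug 0.05 s 93 ((420.26806640625, -356.5833740234375), (90.13236999511719, 51.17588424682617), 50.43871307373047) ((424.6835632324219, -360.46044921875), 47.92771911621094)
jug 0.065 t 73 ((431.48602294921875, -361.96142578125), (86.08047485351562, 50.681297302246094), 83.28339385986328) ((427.7805480957031, -361.72802734375), 45.66215133666992)
jug 0.065 s 125 ((432.587158203125, -359.6939392089844), (84.08828735351562, 50.124446868896484), 82.39324188232422) ((427.97747802734375, -360.45947265625), 45.230323791503906)
jug 0.078 t 153 ((434.6610107421875, -354.0866394042969), (78.1733627319336, 50.88519287109375), 89.25653839111328) ((430.8226318359375, -353.71868896484375), 43.18812561035156)
jug 0.078 s 93 ((436.1519775390625, -354.12786865234375), (79.00235748291016, 52.206119537353516), 87.48828887939453) ((430.30426025390625, -353.67852783203125), 43.13670349121094)
spice ((536.5771484375, -296.8553771972656), 24.058290481567383) 0.11212592385712658
shaker ((443.6471252441406, -248.40048217773438), 19.278785705566406) 0.09194772546659713
deep ((666.8935546875, 25.57234764099121), 38.698280334472656) 0.06190110750498859
low ((456.3013610839844, 17.89616584777832), 37.32901382446289) 0.0412089888098541
```

View pics/jug.png

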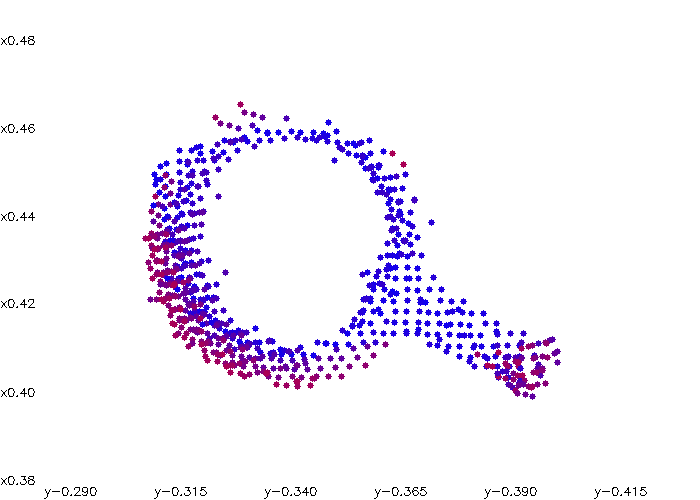

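The jug body is at (0.434, −0.346) with yaw about −27°. Both its spout and its handle tip give that yaw, and the handle tip is at plot (540,372). The spoon is at (0.527, −0.462) with yaw −0.8° and length 190 mm, which matches the text. The cups and heights agree with the text as well, so I move.

Careful with the scale: shifts go in shares of 0.25 m and turns go in shares of 90 degrees. That gives: 0.03 m / 0.25 = 0.12, 0.0281 m / 0.25 = 0.1124, 5.5 degrees / 90 = 0.0611.

Request:
step_hand(ticks={"increments":[[0,0,0.06,0,0,0,1],[0,0,0.06,0,0,0,1],[0,0,0.0611,0,0,0,1],[0,0,0,0.1124,-0.0724,0,1],[0,0,0,0.1124,-0.0724,0,1],[0,0,0,0.1124,-0.0724,0,1],[0,0,0,0.1124,-0.0724,0,1],[0,0,0,0.1124,-0.0724,0,1],[0,0,0,0.1124,-0.0724,0,1],[0,0,0,0.1124,-0.0724,0,1],[0,0,0,0.1124,-0.0724,0,1],[0,0,0,0.1124,-0.0724,0,1],[0,0,0,0.1124,-0.0724,0,1],[0,0,0,0.1124,-0.0724,0,1],[0,0,0,0.1124,-0.0724,0,1],[0,0,0,0,0,0.12,0.8],[0,0,0,0,0,0.12,0.7],[0,0,0,0,0,0.12,0.6],[0,0,0,0,0,0.12,0.6],[0,0,0,0,0,0,0.6]]})

```text
t: 1.77
eef_pos: [0.5243, -0.4599, 0.0879]
tcp_rot: [[1.0, -0.015, -0.006], [-0.015, -1.0, 0.006], [-0.006, -0.006, -1.0]]
contact_force: [-0.7, 1.4, -1.9]
width: 0.665
grip_force: 0.0
```

```bash
cat > s.py <<'E'
from h import *
import sys
# usage: s.py x y z yawY(deg of tool y): prints remaining move in tool axes (translation in CURRENT axes after turning)
s=observe();R=np.array(s["tcp_rot"]);p=np.array(s["eef_pos"]);x,y,z,a=map(float,sys.argv[1:5])
cur=np.degrees(np.arctan2(R[1,1],R[0,1]));da=-((a-cur+90)%180-90)
Rn=R@cv2.Rodrigues(np.array([0,0,np.radians(da)]))[0]
D=np.array([x,y,z])-p
print("t",round(s["t"],2),"pos",p.round(4),"yY",cur.round(1),"rz needed",da.round(2),"D after turn",(Rn.T@D).round(4),"D now",(R.T@D).round(4),"tilt",R[:2,2].round(4),"w",s["width"],"F",np.round(s["contact_force"],1),"q",np.round(s["qpos"],0))
E
python3 s.py .5268 -.4623 .005 -90.8
```

```text
t 1.77 pos [ 0.5243 -0.4599  0.0879] yY -90.8 rz needed -0.04 D after turn [0.0031 0.0029 0.0828] D now [0.0031 0.0029 0.0828] tilt [-0.0061  0.0057] w 0.665015505871332 F [-0.7  1.4 -1.9] q [-43.  30. 102.  -0.  48.  48.]
```

In the tool's units: 0.02 m / 0.25 = 0.08, 0.015 m / 0.25 = 0.06.

Request:
step_hand(ticks={"increments":[[0,0,0,0.004,0.004,0.08,0.6],[0,0,0,0.004,0.004,0.08,0.6],[0,0,0,0,0,0.06,0.6],[0,0,0,0,0,0.04,0.6],[0,0,0,0,0,0,0.6],[0,0,0,0,0,0,0.6]]})

```text
t: 2.27
eef_pos: [0.5289, -0.4646, 0.0293]
tcp_rot: [[1.0, -0.015, -0.0], [-0.015, -1.0, 0.0], [-0.0, -0.0, -1.0]]
contact_force: [-0.9, 0.1, 0.4]
width: 0.598
grip_force: 0.0
```

```bash
python3 s.py .5268 -.4623 .004 -90.8
```

```text
t 2.27 pos [ 0.5289 -0.4646  0.0293] yY -90.8 rz needed -0.04 D after turn [-0.0022 -0.0023  0.0253] D now [-0.0022 -0.0023  0.0253] tilt [-0.0001  0.0001] w 0.5982340185689606 F [-0.9  0.1  0.4] q [-43.  36. 101.  -0.  43.  48.]
```

In the tool's units: 0.01 m / 0.25 = 0.04, 0.005 m / 0.25 = 0.02.

Request:
step_hand(ticks={"increments":[[0,0,0,-0.008,-0.008,0.04,0.6],[0,0,0,0,0,0.04,0.6],[0,0,0,0,0,0.02,0.6],[0,0,0,0,0,0,0.6],[0,0,0,0,0,0,0.6],[0,0,0,0,0,0,0],[0,0,0,0,0,0,0],[0,0,0,0,0,0,0],[0,0,0,0,0,0,0],[0,0,0,0,0,0,0],[0,0,0,0,0,0,0]]})

```text
t: 3.18
eef_pos: [0.5271, -0.4626, 0.0042]
tcp_rot: [[1.0, -0.015, 0.0], [-0.015, -1.0, -0.0], [0.0, 0.0, -1.0]]
contact_force: [-0.3, -0.1, 1.7]
width: 0.303
grip_force: 29.9
```

```bash
python3 s.py .5268 -.4623 .004 -90.8
```

```text
t 3.18 pos [ 0.5271 -0.4626  0.0042] yY -90.8 rz needed -0.04 D after turn [-0.0003 -0.0003  0.0002] D now [-0.0003 -0.0003  0.0002] tilt [ 0.0003 -0.0003] w 0.3028448351522722 F [-0.3 -0.1  1.7] q [-43.  37. 101.  -0.  41.  48.]
```

In the tool's units: -0.035 m / 0.25 = -0.14, -0.034 m / 0.25 = -0.136, -2.8 degrees / 90 = -0.0311.

Request:
step_hand(ticks={"increments":[[0,0,0,0,0,-0.08,0],[0,0,0,0,0,-0.12,0],[0,0,0,0,0,-0.14,0],[0,0,0,0,0,-0.14,0],[0,0,0,0,0,-0.14,0],[0,0,-0.0311,0,0,0,0],[0,0,0,0.008,-0.136,0,0],[0,0,0,0.008,-0.136,0,0],[0,0,0,0.008,-0.136,0,0],[0,0,0,0.008,-0.136,0,0],[0,0,0,0.008,-0.136,0,0],[0,0,0,0.008,-0.136,0,0],[0,0,0,0.008,-0.136,0,0],[0,0,0,0.008,-0.136,0,0],[0,0,0,0,-0.136,0,0],[0,0,0,0,-0.136,0,0],[0,0,0,0,-0.136,0,0],[0,0,0,0,-0.136,0,0],[0,0,0,0,-0.136,0,0],[0,0,0,0,-0.136,0,0]]})

```text
t: 4.85
eef_pos: [0.5263, 0.0154, 0.1591]
tcp_rot: [[0.999, 0.034, 0.0], [0.034, -0.999, 0.0], [0.0, -0.0, -1.0]]
contact_force: [0.9, -1.2, -1.1]
width: 0.306
grip_force: 29.9
```

Request:
step_hand(ticks={"increments":[[0,0,0,0,-0.136,0,0],[0,0,0,0,-0.136,0,0],[0,0,0,0,-0.08,0,0],[0,0,0,0,0,0,0],[0,0,0,0,0,0,0],[0,0,0,0,0,0,0]]})

```text
t: 5.35
eef_pos: [0.5235, 0.1013, 0.1589]
tcp_rot: [[0.999, 0.034, -0.0], [0.034, -0.999, -0.0], [-0.0, 0.0, -1.0]]
contact_force: [0.1, -0.1, 0.3]
width: 0.308
grip_force: 29.9
```

```bash
python3 s.py .558 .106 .016 -88
```

```text
t 5.35 pos [0.5235 0.1013 0.1589] yY -88.0 rz needed -0.03 D after turn [ 0.0346 -0.0035  0.1429] D now [ 0.0346 -0.0035  0.1429] tilt [-0.0001 -0.0001] w 0.30827447576176165 F [ 0.1 -0.1  0.3] q [  8.  11. 120.  -0.  49.  96.]
```

In the tool's units: 0.03 m / 0.25 = 0.12, 0.025 m / 0.25 = 0.1.

Request:
step_hand(ticks={"increments":[[0,0,0,0.08,-0.008,0,0],[0,0,0,0.0584,-0.006,0,0],[0,0,0,0,0,0.12,0],[0,0,0,0,0,0.12,0],[0,0,0,0,0,0.1,0],[0,0,0,0,0,0,0],[0,0,0,0,0,0,0],[0,0,0,0,0,0,0]]})

```text
t: 6.02
eef_pos: [0.5589, 0.1059, 0.0752]
tcp_rot: [[0.999, 0.033, 0.001], [0.033, -0.999, 0.0], [0.001, -0.0, -1.0]]
contact_force: [0.6, 0.5, 0.0]
width: 0.306
grip_force: 29.9
```

```bash
python3 s.py .558 .106 .016 -88
python3 - <<'E'
from h import *
a,_=snap("top","t1");b,_=snap("side","s1")
cv2.imwrite("pics/j1.png",np.hstack([cv2.resize(a[120:280,130:270],(400,457)),cv2.resize(b[190:310,130:340],(400,229)).repeat(1,0) if 0 else cv2.copyMakeBorder(cv2.resize(b[180:310,130:340],(400,248)),0,209,0,0,0)]))
E
```

```text
t 6.02 pos [0.5589 0.1059 0.0752] yY -88.1 rz needed -0.09 D after turn [-0.001  -0.0001  0.0592] D now [-0.001  -0.0001  0.0592] tilt [0.0011 0.0002] w 0.306016679869805 F [0.6 0.5 0. ] q [  8.  22. 117.  -0.  41.  96.]
```

View pics/j1.png

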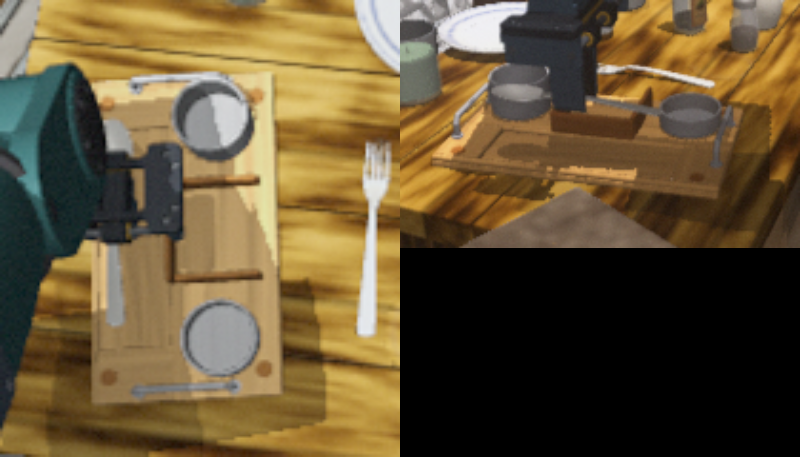

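The spoon hangs level, bowl end at (118,120) and handle end at (117,325), parallel to the recess. I lower it.

In the tool's units: 0.02 m / 0.25 = 0.08, 0.01 m / 0.25 = 0.04.

Request:
step_hand(ticks={"increments":[[0,0,0,-0.004,0,0.08,0],[0,0,0,0,0,0.08,0],[0,0,0,0,0,0.04,0],[0,0,0,0,0,0.028,0],[0,0,0,0,0,0.016,0],[0,0,0,0,0,0,0],[0,0,0,0,0,0,0],[0,0,0,0,0,0,0]]})

```text
t: 6.78
eef_pos: [0.5577, 0.1065, 0.0137]
tcp_rot: [[0.999, 0.034, 0.001], [0.034, -0.999, 0.0], [0.001, -0.0, -1.0]]
contact_force: [-0.2, -0.3, -0.3]
width: 0.303
grip_force: 29.9
```

```bash
python3 s.py .558 .106 .014 -88
```

```text
t 6.78 pos [0.5577 0.1065 0.0137] yY -88.0 rz needed -0.04 D after turn [ 0.0003  0.0005 -0.0003] D now [ 0.0003  0.0005 -0.0003] tilt [0.0011 0.0002] w 0.3031542290665834 F [-0.2 -0.3 -0.3] q [  8.  28. 117.   0.  34.  96.]
```

In the tool's units: -0.035 m / 0.25 = -0.14, -0.02 m / 0.25 = -0.08.

Request:
step_hand(ticks={"increments":[[0,0,0,0,0,0,0.42],[0,0,0,0,0,0,0.42],[0,0,0,0,0,0,0.42],[0,0,0,0,0,-0.04,0.42],[0,0,0,0,0,-0.08,0.42],[0,0,0,0,0,-0.14,0.6],[0,0,0,0,0,-0.14,1],[0,0,0,0,0,-0.14,1],[0,0,0,0,0,-0.14,1],[0,0,0,0,0,-0.08,1]]})

```text
t: 7.62
eef_pos: [0.5581, 0.1066, 0.2077]
tcp_rot: [[0.999, 0.034, 0.004], [0.034, -0.999, 0.001], [0.004, -0.0, -1.0]]
contact_force: [-0.0, 0.0, 1.2]
width: 0.754
grip_force: 0.0
```

Request:
step_hand(ticks={"increments":[[0,0,0,-0.0108,0.124,0,1],[0,0,0,-0.0108,0.124,0,1],[0,0,0,-0.0108,0.124,0,1],[0,0,0,-0.0108,0.124,0,1],[0,0,0,-0.0108,0.124,0,1],[0,0,0,-0.0108,0.124,0,1],[0,0,0,-0.0108,0.124,0,1],[0,0,0,-0.0108,0.124,0,1],[0,0,0,-0.0108,0.124,0,1],[0,0,0,-0.0108,0.124,0,1],[0,0,0,-0.0108,0.124,0,1],[0,0,0,-0.0108,0.124,0,1],[0,0,0,-0.0108,0.124,0,1],[0,0,0,0,0,0,1],[0,0,0,0,0,0,1],[0,0,0,0,0,0,1]]})

```text
t: 8.95
eef_pos: [0.5356, -0.2972, 0.2033]
tcp_rot: [[0.999, 0.034, -0.0], [0.034, -0.999, 0.0], [-0.0, -0.0, -1.0]]
contact_force: [0.4, 0.1, 0.9]
width: 0.996
grip_force: 0.0
```

```bash
python3 s.py .5366 -.2968 .059 -88
python3 - <<'E'
from h import *
a,_=snap("top","t2");b,_=snap("side","s2")
cv2.imwrite("pics/j2.png",np.hstack([cv2.resize(a[120:280,130:270],(400,457)),cv2.copyMakeBorder(cv2.resize(b[180:310,130:340],(400,248)),0,209,0,0,0)]))
E
```

```text
t 8.95 pos [ 0.5356 -0.2972  0.2033] yY -88.1 rz needed -0.06 D after turn [ 0.0011 -0.0003  0.1443] D now [ 0.0011 -0.0003  0.1443] tilt [-0.0001  0.0002] w 0.9961762424608281 F [0.4 0.1 0.9] q [-31.  15. 110.   0.  55.  57.]
```

View pics/j2.png

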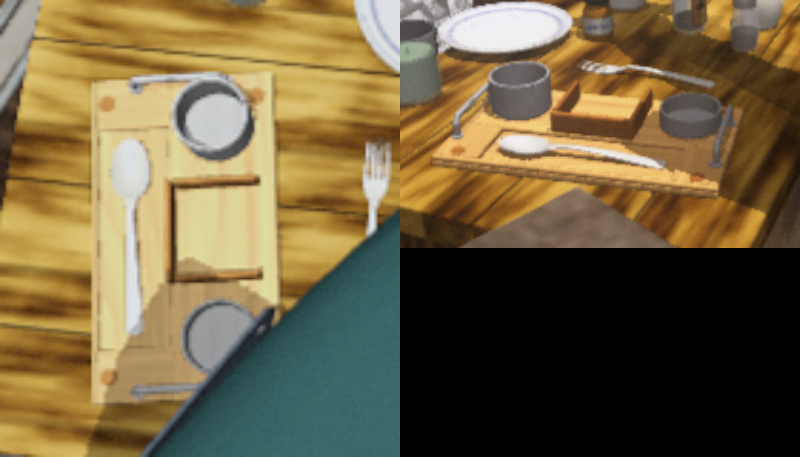

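The spoon lies inside the recess, from bowl tip (131,140) to handle end (135,330), with clearance all round. Next is the spice jar.

In the tool's units: 0.035 m / 0.25 = 0.14, 0.03 m / 0.25 = 0.12.

Request:
step_hand(ticks={"increments":[[0,0,0,0.004,0,0.12,1],[0,0,0,0,0,0.14,1],[0,0,0,0,0,0.14,1],[0,0,0,0,0,0.1,1],[0,0,0,0,0,0.056,1],[0,0,0,0,0,0.02,1],[0,0,0,0,0,0,1],[0,0,0,0,0,0,1],[0,0,0,0,0,0,0],[0,0,0,0,0,0,0],[0,0,0,0,0,0,0],[0,0,0,0,0,0,0],[0,0,0,0,0,0,0],[0,0,0,0,0,0,0],[0,0,0,0,0,0,0]]})

```text
t: 10.3
eef_pos: [0.5369, -0.2976, 0.059]
tcp_rot: [[0.999, 0.034, 0.0], [0.034, -0.999, -0.0], [0.0, 0.0, -1.0]]
contact_force: [-0.6, 0.4, -0.2]
width: 0.537
grip_force: 29.9
```

```bash
python3 s.py .666 .025 .078 -88
```

```text
t 10.3 pos [ 0.5369 -0.2976  0.059 ] yY -88.0 rz needed -0.04 D after turn [ 0.1403 -0.3179 -0.019 ] D now [ 0.1401 -0.318  -0.019 ] tilt [ 0.0002 -0.0001] w 0.5373359604892388 F [-0.6  0.4 -0.2] q [-31.  27. 112.  -0.  41.  57.]
```

In the tool's units: -0.03 m / 0.25 = -0.12, -0.029 m / 0.25 = -0.116.

Request:
step_hand(ticks={"increments":[[0,0,0,0,0,-0.04,0],[0,0,0,0,0,-0.08,0],[0,0,0,0,0,-0.12,0],[0,0,0,0,0,-0.12,0],[0,0,0,0,0,-0.04,0],[0,0,0,0.024,-0.054,0,0],[0,0,0,0.0512,-0.116,0,0],[0,0,0,0.0512,-0.116,0,0],[0,0,0,0.0512,-0.116,0,0],[0,0,0,0.0512,-0.116,0,0],[0,0,0,0.0512,-0.116,0,0],[0,0,0,0.0512,-0.116,0,0],[0,0,0,0.0512,-0.116,0,0],[0,0,0,0.0512,-0.116,0,0],[0,0,0,0.0512,-0.116,0,0],[0,0,0,0.0512,-0.116,0,0],[0,0,0,0.024,-0.054,0,0],[0,0,0,0,0,0,0],[0,0,0,0,0,0,0],[0,0,0,0,0,0,0]]})

```text
t: 11.97
eef_pos: [0.665, 0.0236, 0.1581]
tcp_rot: [[0.999, 0.034, -0.001], [0.034, -0.999, -0.0], [-0.001, 0.0, -1.0]]
contact_force: [0.7, -0.5, -1.9]
width: 0.536
grip_force: 29.9
```

```bash
python3 s.py .666 .025 .078 -88
python3 - <<'E'
from h import *
a,_=snap("top","t3");b,_=snap("side","s3")
cv2.imwrite("pics/j3.png",np.hstack([cv2.resize(a[100:260,130:270],(400,457)),cv2.copyMakeBorder(cv2.resize(b[130:290,130:340],(400,305)),0,152,0,0,0)]))
W=cloud("side",np.load("s3.npy"));W=W[(W[...,0]>.6)&(W[...,0]<.73)&(W[...,1]>-.04)&(W[...,1]<.1)&(W[...,2]>.068)&(W[...,2]<.25)]
for z in np.arange(.07,.25,.015):
    q=W[abs(W[:,2]-z)<.0075]
    if len(q)>4: print(z.round(3),len(q),q.min(0).round(3),q.max(0).round(3))
E
```

```text
t 11.97 pos [0.665  0.0236 0.1581] yY -88.0 rz needed -0.05 D after turn [ 0.0011 -0.0014  0.0801] D now [ 0.0011 -0.0014  0.0801] tilt [-0.0014 -0.0001] w 0.5358704710016612 F [ 0.7 -0.5 -1.9] q [  0.  23. 105.  -0.  53.  88.]
0.1 59 [0.642 0.012 0.1  ] [0.687 0.047 0.107]
0.115 141 [0.639 0.016 0.108] [0.691 0.048 0.122]
0.13 145 [0.64  0.015 0.123] [0.693 0.049 0.137]
0.145 148 [0.64  0.015 0.138] [0.692 0.05  0.152]
0.16 143 [ 0.64  -0.013  0.153] [0.683 0.06  0.167]
0.175 196 [ 0.64  -0.011  0.168] [0.683 0.061 0.182]
0.19 189 [ 0.642 -0.009  0.183] [0.683 0.063 0.197]
0.205 237 [ 0.643 -0.014  0.198] [0.682 0.064 0.212]
0.22 140 [ 0.647 -0.015  0.213] [0.681 0.064 0.227]
0.235 47 [ 0.626 -0.028  0.229] [0.652 0.1   0.242]
```

View pics/j3.png

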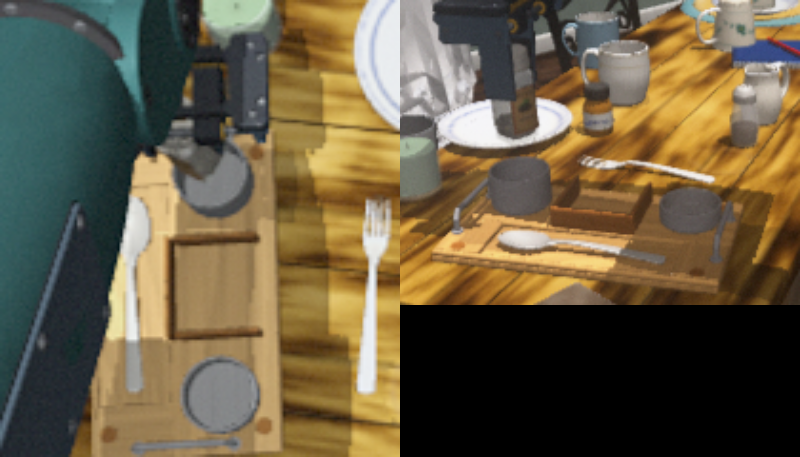

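The jar is upright in the grip above the deep cup, side view (515,110). It is slightly square, about 50 mm over its corners, and still fits the 66 mm cup.

In the tool's units: 0.02 m / 0.25 = 0.08, 0.015 m / 0.25 = 0.06.

Request:
step_hand(ticks={"increments":[[0,0,0,0.004,-0.0052,0.08,0],[0,0,0,0,0,0.08,0],[0,0,0,0,0,0.06,0],[0,0,0,0,0,0.04,0],[0,0,0,0,0,0.04,0],[0,0,0,0,0,0.02,0],[0,0,0,0,0,0,0],[0,0,0,0,0,0,0],[0,0,0,0,0,0,0]]})

```text
t: 12.82
eef_pos: [0.6674, 0.0254, 0.0797]
tcp_rot: [[0.999, 0.034, 0.001], [0.034, -0.999, 0.0], [0.001, 0.0, -1.0]]
contact_force: [0.7, -0.5, -1.0]
width: 0.541
grip_force: 29.9
```

```bash
python3 s.py .6663 .0253 .077 -88
```

```text
t 12.82 pos [0.6674 0.0254 0.0797] yY -88.0 rz needed -0.04 D after turn [-0.0011  0.      0.0027] D now [-0.0011  0.      0.0027] tilt [0.0011 0.    ] w 0.5413522761893234 F [ 0.7 -0.5 -1. ] q [  0.  29. 106.   0.  45.  88.]
```

In the tool's units: -0.035 m / 0.25 = -0.14, -0.015 m / 0.25 = -0.06.

Request:
step_hand(ticks={"increments":[[0,0,0,-0.004,0,0.01,0],[0,0,0,0,0,0,0],[0,0,0,0,0,0,0],[0,0,0,0,0,0,0.8],[0,0,0,0,0,0,0.8],[0,0,0,0,0,0,0.8],[0,0,0,0,0,0,0.8],[0,0,0,0,0,-0.06,0.8],[0,0,0,0,0,-0.14,0.8],[0,0,0,0,0,-0.14,0.8],[0,0,0,0,0,-0.14,0.8],[0,0,0,0,0,-0.06,0.8],[0,0,0,0,0,0,0.8],[0,0,0,0,0,0,0.8]]})

```text
t: 13.98
eef_pos: [0.666, 0.0254, 0.2125]
tcp_rot: [[0.999, 0.034, 0.002], [0.034, -0.999, -0.0], [0.002, 0.0, -1.0]]
contact_force: [-0.2, 0.5, -0.3]
width: 0.799
grip_force: 0.0
```

```bash
python3 s.py .4415 -.248 .053 -88
```

```text
t 13.98 pos [0.666  0.0254 0.2125] yY -88.0 rz needed -0.04 D after turn [-0.2342  0.2654  0.1591] D now [-0.234   0.2655  0.1591] tilt [ 0.0017 -0.    ] w 0.7991506671556172 F [-0.2  0.5 -0.3] q [  0.  19. 104.  -0.  58.  88.]
```

Request:
step_hand(ticks={"increments":[[0,0,0,-0.0936,0.106,0,1],[0,0,0,-0.0936,0.106,0,1],[0,0,0,-0.0936,0.106,0,1],[0,0,0,-0.0936,0.106,0,1],[0,0,0,-0.0936,0.106,0,1],[0,0,0,-0.0936,0.106,0,1],[0,0,0,-0.0936,0.106,0,1],[0,0,0,-0.0936,0.106,0,1],[0,0,0,-0.0936,0.106,0,1],[0,0,0,-0.0936,0.106,0,1],[0,0,0,0,0,0,1],[0,0,0,0,0,0,1],[0,0,0,0,0,0,1]]})

```text
t: 15.07
eef_pos: [0.4406, -0.2471, 0.2105]
tcp_rot: [[0.999, 0.033, -0.001], [0.033, -0.999, 0.001], [-0.001, -0.001, -1.0]]
contact_force: [-0.8, 0.2, 0.2]
width: 0.992
grip_force: 0.0
```

```bash
python3 s.py .4415 -.248 .053 -88
python3 - <<'E'
from h import *
a,_=snap("top","t4");b,_=snap("side","s4")
cv2.imwrite("pics/j4.png",np.hstack([cv2.resize(a[100:260,150:290],(400,457)),cv2.copyMakeBorder(cv2.resize(b[130:290,130:340],(400,305)),0,152,0,0,0)]))
W=cloud("side",np.load("s4.npy"));Q=W[(W[...,0]>.41)&(W[...,0]<.48)&(W[...,1]>-.28)&(W[...,1]<-.2)&(W[...,2]>.01)&(W[...,2]<.095)]
for z in np.arange(.02,.095,.012):
    q=Q[abs(Q[:,2]-z)<.006]
    if len(q)>4: print(z.round(3),len(q),q.min(0).round(3),q.max(0).round(3))
E
```

```text
t 15.07 pos [ 0.4406 -0.2471  0.2105] yY -88.1 rz needed -0.08 D after turn [0.0011 0.0011 0.1574] D now [0.0011 0.0011 0.1574] tilt [-0.0014  0.001 ] w 0.9923946640989856 F [-0.8  0.2  0.2] q [-32.   4. 122.   0.  54.  56.]
0.02 62 [ 0.423 -0.256  0.014] [ 0.462 -0.228  0.026]
0.032 63 [ 0.421 -0.251  0.026] [ 0.463 -0.227  0.037]
0.044 68 [ 0.424 -0.253  0.038] [ 0.463 -0.226  0.05 ]
0.056 58 [ 0.427 -0.249  0.05 ] [ 0.461 -0.231  0.062]
0.068 50 [ 0.428 -0.253  0.062] [ 0.462 -0.233  0.074]
0.08 61 [ 0.428 -0.255  0.074] [ 0.461 -0.233  0.086]
0.092 19 [ 0.435 -0.258  0.086] [ 0.453 -0.24   0.09 ]
```

View pics/j4.png

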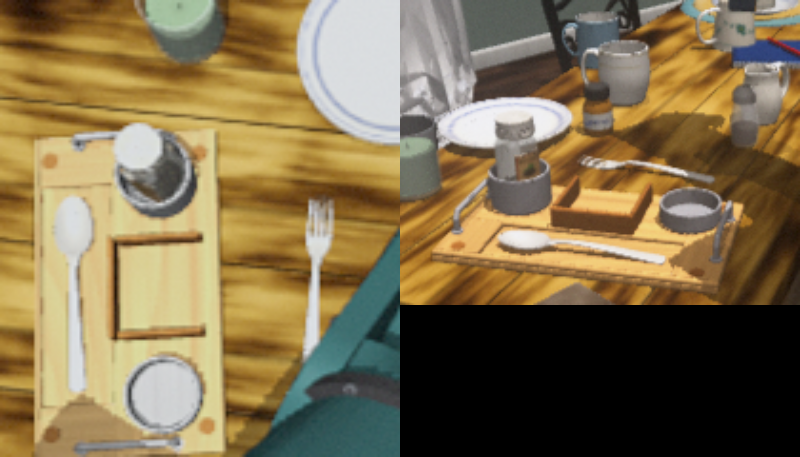

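The spice jar stands upright in the deep cup, at (515,150) in the side view. The shaker centre is about (0.4435, −0.249).

In the tool's units: 0.035 m / 0.25 = 0.14, 0.03 m / 0.25 = 0.12.

Request:
step_hand(ticks={"increments":[[0,0,0,0.012,0.008,0.12,1],[0,0,0,0,0,0.14,1],[0,0,0,0,0,0.14,1],[0,0,0,0,0,0.12,1],[0,0,0,0,0,0.08,1],[0,0,0,0,0,0.028,1],[0,0,0,0,0,0,1],[0,0,0,0,0,0,1],[0,0,0,0,0,0,0],[0,0,0,0,0,0,0],[0,0,0,0,0,0,0],[0,0,0,0,0,0,0],[0,0,0,0,0,0,0],[0,0,0,0,0,0,0],[0,0,0,0,0,0,0],[0,0,0,0,0,0,0]]})

```text
t: 16.5
eef_pos: [0.4441, -0.2494, 0.0545]
tcp_rot: [[0.999, 0.034, 0.0], [0.034, -0.999, -0.0], [0.0, 0.0, -1.0]]
contact_force: [-0.1, -0.3, 0.7]
width: 0.444
grip_force: 0.0
```

```bash
python3 s.py .456 .0177 .071 -88
```

```text
t 16.5 pos [ 0.4441 -0.2494  0.0545] yY -88.0 rz needed -0.04 D after turn [ 0.0212 -0.2665 -0.0165] D now [ 0.021  -0.2665 -0.0165] tilt [ 0. -0.] w 0.4443948186668634 F [-0.1 -0.3  0.7] q [-32.  20. 124.  -0.  36.  56.]
```

Not closed fully yet, so I keep closing.

Request:
step_hand(ticks={"increments":[[0,0,0,0,0,0,0],[0,0,0,0,0,0,0],[0,0,0,0,0,0,0],[0,0,0,0,0,0,0]]})

```text
t: 16.83
eef_pos: [0.444, -0.2493, 0.0544]
tcp_rot: [[0.999, 0.034, -0.0], [0.034, -0.999, 0.0], [-0.0, -0.0, -1.0]]
contact_force: [-0.3, 0.3, -1.3]
width: 0.367
grip_force: 29.3
```

```bash
python3 s.py .456 .0177 .0725 -88
```

```text
t 16.83 pos [ 0.444  -0.2493  0.0544] yY -88.0 rz needed -0.04 D after turn [ 0.0213 -0.2665 -0.0181] D now [ 0.0211 -0.2665 -0.0181] tilt [-0.0002  0.0001] w 0.36699034704545336 F [-0.3  0.3 -1.3] q [-32.  20. 124.   0.  36.  56.]
```

In the tool's units: -0.0266 m / 0.25 = -0.1064, -0.025 m / 0.25 = -0.1.

Request:
step_hand(ticks={"increments":[[0,0,0,0,0,-0.04,0],[0,0,0,0,0,-0.08,0],[0,0,0,0,0,-0.1,0],[0,0,0,0,0,-0.06,0],[0,0,0,0.004,-0.0528,0,0],[0,0,0,0.0084,-0.1064,0,0],[0,0,0,0.0084,-0.1064,0,0],[0,0,0,0.0084,-0.1064,0,0],[0,0,0,0.0084,-0.1064,0,0],[0,0,0,0.0084,-0.1064,0,0],[0,0,0,0.0084,-0.1064,0,0],[0,0,0,0.0084,-0.1064,0,0],[0,0,0,0.0084,-0.1064,0,0],[0,0,0,0.0084,-0.1064,0,0],[0,0,0,0.004,-0.0528,0,0],[0,0,0,0,0,0,0],[0,0,0,0,0,0,0],[0,0,0,0,0,0,0]]})

```text
t: 18.33
eef_pos: [0.4555, 0.0169, 0.1242]
tcp_rot: [[0.999, 0.034, -0.0], [0.034, -0.999, -0.0], [-0.0, 0.0, -1.0]]
contact_force: [0.2, 0.4, -1.1]
width: 0.362
grip_force: 29.3
```

```bash
python3 s.py .456 .0177 .0725 -88
```

```text
t 18.33 pos [0.4555 0.0169 0.1242] yY -88.0 rz needed -0.03 D after turn [ 0.0006 -0.0008  0.0517] D now [ 0.0006 -0.0008  0.0517] tilt [-0.0004 -0.    ] w 0.36188652277284544 F [ 0.2  0.4 -1.1] q [ -1.   8. 129.  -0.  43.  87.]
```

In the tool's units: 0.015 m / 0.25 = 0.06, 0.01 m / 0.25 = 0.04.

Request:
step_hand(ticks={"increments":[[0,0,0,0.0024,-0.0032,0.06,0],[0,0,0,0,0,0.06,0],[0,0,0,0,0,0.04,0],[0,0,0,0,0,0.024,0],[0,0,0,0,0,0.016,0],[0,0,0,0,0,0,0],[0,0,0,0,0,0,0],[0,0,0,0,0,0,0]]})

```text
t: 19.0
eef_pos: [0.4568, 0.0177, 0.0749]
tcp_rot: [[0.999, 0.034, 0.001], [0.034, -0.999, -0.0], [0.001, 0.0, -1.0]]
contact_force: [0.5, -0.2, -1.2]
width: 0.365
grip_force: 29.3
```

```bash
python3 s.py .456 .0177 .0725 -88
```

```text
t 19.0 pos [0.4568 0.0177 0.0749] yY -88.0 rz needed -0.04 D after turn [-0.0008  0.      0.0024] D now [-0.0008  0.      0.0024] tilt [ 0.0007 -0.    ] w 0.3652604749875284 F [ 0.5 -0.2 -1.2] q [ -1.  14. 130.  -0.  37.  87.]
```

In the tool's units: -0.035 m / 0.25 = -0.14, -0.03 m / 0.25 = -0.12.

Request:
step_hand(ticks={"increments":[[0,0,0,-0.0032,0,0.0096,0],[0,0,0,0,0,0,0],[0,0,0,0,0,0,0],[0,0,0,0,0,0,0.8],[0,0,0,0,0,0,0.8],[0,0,0,0,0,0,0.8],[0,0,0,0,0,0,0.8],[0,0,0,0,0,0,0.8],[0,0,0,0,0,-0.06,0.8],[0,0,0,0,0,-0.12,0.8],[0,0,0,0,0,-0.14,1],[0,0,0,0,0,-0.14,1],[0,0,0,0,0,-0.08,1]]})

```text
t: 20.08
eef_pos: [0.4566, 0.0178, 0.2104]
tcp_rot: [[0.999, 0.034, 0.003], [0.034, -0.999, -0.0], [0.003, 0.0, -1.0]]
contact_force: [0.4, -0.6, 1.0]
width: 0.977
grip_force: 0.0
```

Request:
step_hand(ticks={"increments":[[0,0,-0.0756,0,0,0,1],[0,0,-0.0756,0,0,0,1],[0,0,-0.0756,0,0,0,1],[0,0,-0.0756,0,0,0,1],[0,0,-0.0756,0,0,0,1],[0,0,-0.0756,0,0,0,1],[0,0,-0.0756,0,0,0,1],[0,0,-0.0756,0,0,0,1],[0,0,-0.0733,0,0,0,1],[0,0,0,0,0,0,1],[0,0,0,0,0,0,1]]})

```text
t: 21.0
eef_pos: [0.4556, 0.0178, 0.207]
tcp_rot: [[0.458, 0.889, -0.0], [0.889, -0.458, 0.0], [-0.0, -0.0, -1.0]]
contact_force: [-1.1, -0.4, 0.4]
width: 1.002
grip_force: 0.0
```

```bash
python3 s.py .434 -.346 .043 -27
```

```text
t 21.0 pos [0.4556 0.0178 0.207 ] yY -27.3 rz needed -0.25 D after turn [-0.3339  0.1459  0.164 ] D now [-0.3333  0.1474  0.164 ] tilt [-0.0001  0.    ] w 1.0021662071701019 F [-1.1 -0.4  0.4] q [ -1.  -1. 127.   0.  53.  27.]
```

Careful with the scale: shifts go in shares of 0.25 m and turns go in shares of 90 degrees. That gives: -0.0278 m / 0.25 = -0.1112, 0.0122 m / 0.25 = 0.0488.

Request:
step_hand(ticks={"increments":[[0,0,0,-0.1112,0.0488,0,1],[0,0,0,-0.1112,0.0488,0,1],[0,0,0,-0.1112,0.0488,0,1],[0,0,0,-0.1112,0.0488,0,1],[0,0,0,-0.1112,0.0488,0,1],[0,0,0,-0.1112,0.0488,0,1],[0,0,0,-0.1112,0.0488,0,1],[0,0,0,-0.1112,0.0488,0,1],[0,0,0,-0.1112,0.0488,0,1],[0,0,0,-0.1112,0.0488,0,1],[0,0,0,-0.1112,0.0488,0,1],[0,0,0,-0.1112,0.0488,0,1],[0,0,0,0,0,0,1],[0,0,0,0,0,0,1],[0,0,0,0,0,0,1]]})

```text
t: 22.25
eef_pos: [0.4341, -0.3455, 0.2067]
tcp_rot: [[0.457, 0.889, -0.0], [0.889, -0.457, 0.001], [0.0, -0.001, -1.0]]
contact_force: [-0.8, 0.4, -1.5]
width: 1.0
grip_force: 0.0
```

```bash
python3 s.py .434 -.346 .043 -27
python3 - <<'E'
from h import *
a,_=snap("top","t5");b,_=snap("side","s5")
cv2.imwrite("pics/j5.png",np.hstack([cv2.resize(a[100:260,150:290],(400,457)),cv2.copyMakeBorder(cv2.resize(b[130:290,130:340],(400,305)),0,152,0,0,0)]))
W=cloud("side",np.load("s5.npy"));Q=W[(W[...,0]>.38)&(W[...,0]<.49)&(W[...,1]>-.44)&(W[...,1]<-.29)&(W[...,2]>.01)&(W[...,2]<.09)]
J=np.array([.434,-.346]);ux=np.array([.891,-.454]);uy=np.array([.454,.891])
for z in np.arange(.02,.09,.01):
    q=Q[abs(Q[:,2]-z)<.005];a=(q[:,:2]-J)@ux;c=(q[:,:2]-J)@uy;k=c>-.028
    if k.sum()>4: print(z.round(3),k.sum(),"jx",a[k].min().round(4),a[k].max().round(4),"jy",c.min().round(3),c.max().round(3))
E
```

```text
t 22.25 pos [ 0.4341 -0.3455  0.2067] yY -27.2 rz needed -0.2 D after turn [-0.0006  0.0002  0.1637] D now [-0.0006  0.0002  0.1637] tilt [-0.0005  0.0006] w 0.9998148009692913 F [-0.8  0.4 -1.5] q [-41.   9. 116.   0.  54. -14.]
0.02 57 jx -0.0293 0.0249 jy -0.054 0.033
0.03 72 jx -0.031 0.0243 jy -0.059 0.035
0.04 79 jx -0.0315 0.0289 jy -0.065 0.036
0.05 78 jx -0.0308 0.023 jy -0.064 0.035
0.06 69 jx -0.0278 0.0268 jy -0.065 0.032
0.07 85 jx -0.0253 0.0285 jy -0.061 0.029
0.08 108 jx -0.025 0.0292 jy -0.055 0.034
```

View pics/j5.png

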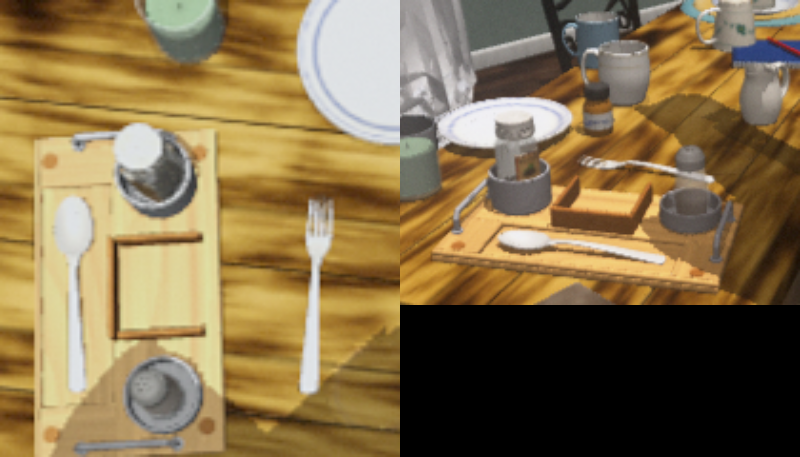

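The shaker stands upright in the low cup, at (690,190) in the side view and (152,385) in the top view. The jug estimate shifts by about 2 mm, so I correct and go down.

In the tool's units: 0.035 m / 0.25 = 0.14, 0.002 m / 0.25 = 0.008.

Request:
step_hand(ticks={"increments":[[0,0,0,0.004,0.008,0.12,1],[0,0,0,0,0,0.14,1],[0,0,0,0,0,0.14,1],[0,0,0,0,0,0.12,1],[0,0,0,0,0,0.08,1],[0,0,0,0,0,0.04,1],[0,0,0,0,0,0.012,1],[0,0,0,0,0,0,1],[0,0,0,0,0,0,1],[0,0,0,0,0,0,0],[0,0,0,0,0,0,0],[0,0,0,0,0,0,0],[0,0,0,0,0,0,0],[0,0,0,0,0,0,0],[0,0,0,0,0,0,0],[0,0,0,0,0,0,0]]})

```text
t: 23.68
eef_pos: [0.4368, -0.3461, 0.0443]
tcp_rot: [[0.455, 0.891, 0.0], [0.891, -0.455, -0.0], [-0.0, 0.0, -1.0]]
contact_force: [-0.3, 1.3, 6.6]
width: 0.674
grip_force: 30.2
```

```bash
python3 s.py .5608 .0212 .057 2
```

```text
t 23.68 pos [ 0.4368 -0.3461  0.0443] yY -27.0 rz needed -29.04 D after turn [ 0.3627  0.1368 -0.0127] D now [ 0.3835 -0.0565 -0.0127] tilt [ 0.0002 -0.0002] w 0.6740673269746813 F [-0.3  1.3  6.6] q [-41.  24. 119.  -0.  37. -14.]
```

In the tool's units: -0.025 m / 0.25 = -0.1, -0.02 m / 0.25 = -0.08, -6 degrees / 90 = -0.0667.

Request:
step_hand(ticks={"increments":[[0,0,0,0,0,-0.04,0],[0,0,0,0,0,-0.08,0],[0,0,0,0,0,-0.1,0],[0,0,0,0,0,-0.1,0],[0,0,-0.0556,0,0,0,0],[0,0,-0.0667,0,0,0,0],[0,0,-0.0667,0,0,0,0],[0,0,-0.0667,0,0,0,0],[0,0,-0.0667,0,0,0,0],[0,0,0,0,0,0,0],[0,0,0,0,0,0,0]]})

```text
t: 24.6
eef_pos: [0.4366, -0.3459, 0.1243]
tcp_rot: [[-0.031, 1.0, -0.0], [1.0, 0.031, 0.0], [0.0, -0.0, -1.0]]
contact_force: [-0.1, 0.5, -2.0]
width: 0.669
grip_force: 29.6
```

```bash
python3 s.py .5608 .0212 .057 2
```

```text
t 24.6 pos [ 0.4366 -0.3459  0.1243] yY 1.8 rz needed -0.23 D after turn [0.3625 0.137  0.0673] D now [0.363  0.1356 0.0673] tilt [-0.  0.] w 0.669481254634174 F [-0.1  0.5 -2. ] q [-41.  16. 118.  -0.  45. -43.]
```

Request:
step_hand(ticks={"increments":[[0,0,0,0.06,0.0228,0,0],[0,0,0,0.1212,0.0456,0,0],[0,0,0,0.1212,0.0456,0,0],[0,0,0,0.1212,0.0456,0,0],[0,0,0,0.1212,0.0456,0,0],[0,0,0,0.1212,0.0456,0,0],[0,0,0,0.1212,0.0456,0,0],[0,0,0,0.1212,0.0456,0,0],[0,0,0,0.1212,0.0456,0,0],[0,0,0,0.1212,0.0456,0,0],[0,0,0,0.1212,0.0456,0,0],[0,0,0,0.1212,0.0456,0,0],[0,0,0,0.06,0.0228,0,0],[0,0,0,0,0,0,0],[0,0,0,0,0,0,0],[0,0,0,0,0,0,0]]})

```text
t: 25.93
eef_pos: [0.5606, 0.0215, 0.124]
tcp_rot: [[-0.032, 0.999, -0.0], [0.999, 0.032, -0.0], [-0.0, -0.0, -1.0]]
contact_force: [-0.6, -0.7, -1.6]
width: 0.67
grip_force: 29.6
```

```bash
python3 s.py .5608 .0212 .058 2
python3 - <<'E'
from h import *
a,_=snap("top","t6");b,_=snap("side","s6")
cv2.imwrite("pics/j6.png",np.hstack([cv2.resize(a[100:260,150:290],(400,457)),cv2.copyMakeBorder(cv2.resize(b[130:290,130:340],(400,305)),0,152,0,0,0)]))
for n in("t6","s6"):
    W=cloud("top" if n[0]=="t" else "side",np.load(n+".npy"));Q=W[(W[...,0]>.5)&(W[...,0]<.62)&(W[...,1]>-.09)&(W[...,1]<.08)&(W[...,2]>.06)&(W[...,2]<.175)]
    for z in np.arange(.07,.175,.015):
        q=Q[abs(Q[:,2]-z)<.0075]
        if len(q)>4: print(n,z.round(3),len(q),q.min(0).round(3),q.max(0).round(3))
E
```

```text
t 25.93 pos [0.5606 0.0215 0.124 ] yY 1.9 rz needed -0.15 D after turn [-0.0003  0.0002  0.066 ] D now [-0.0003  0.0002  0.066 ] tilt [-0.0004 -0.0001] w 0.6697964805922311 F [-0.6 -0.7 -1.6] q [ -0.  17. 118.  -0.  46.  -2.]
t6 0.085 18 [0.558 0.027 0.083] [0.586 0.03  0.09 ]
t6 0.1 41 [ 0.536 -0.036  0.096] [0.586 0.012 0.107]
t6 0.115 42 [ 0.534 -0.041  0.108] [0.586 0.001 0.122]
t6 0.13 45 [ 0.537 -0.048  0.123] [0.597 0.007 0.137]
t6 0.145 35 [ 0.544 -0.047  0.138] [0.6   0.006 0.152]
t6 0.16 113 [ 0.544 -0.039  0.153] [ 0.575 -0.     0.165]
s6 0.085 105 [0.531 0.014 0.08 ] [0.587 0.05  0.092]
s6 0.1 160 [0.529 0.011 0.093] [0.588 0.052 0.107]
s6 0.115 193 [0.529 0.01  0.108] [0.591 0.054 0.122]
s6 0.13 262 [0.52  0.004 0.123] [0.601 0.053 0.137]
s6 0.145 327 [ 0.519 -0.035  0.138] [0.603 0.05  0.152]
s6 0.16 378 [ 0.518 -0.031  0.153] [0.604 0.054 0.167]
```

View pics/j6.png

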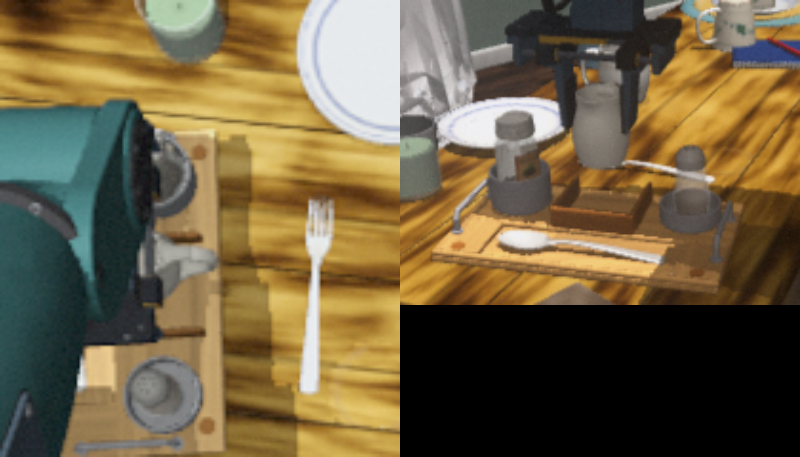

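The jug hangs upright over the bay with its handle toward −y, tip at top-view crop (205,262). Its body centre is near (0.560, 0.020), inside the bay. I lower it.

In the tool's units: 0.015 m / 0.25 = 0.06, 0.01 m / 0.25 = 0.04.

Request:
step_hand(ticks={"increments":[[0,0,0,0,0,0.06,0],[0,0,0,0,0,0.06,0],[0,0,0,0,0,0.06,0],[0,0,0,0,0,0.04,0],[0,0,0,0,0,0.024,0],[0,0,0,0,0,0.012,0],[0,0,0,0,0,0,0],[0,0,0,0,0,0,0],[0,0,0,0,0,0,0]]})

```text
t: 26.78
eef_pos: [0.5614, 0.0218, 0.0607]
tcp_rot: [[-0.034, 0.999, 0.001], [0.999, 0.034, 0.0], [-0.0, 0.001, -1.0]]
contact_force: [-0.5, 0.1, -1.3]
width: 0.671
grip_force: 29.6
```

```bash
python3 s.py .5608 .0212 .058 2
```

```text
t 26.78 pos [0.5614 0.0218 0.0607] yY 2.0 rz needed -0.05 D after turn [-0.0006 -0.0006  0.0027] D now [-0.0006 -0.0006  0.0027] tilt [0.001 0.   ] w 0.6710773783121378 F [-0.5  0.1 -1.3] q [ -0.  23. 118.   0.  39.  -2.]
```

In the tool's units: -0.035 m / 0.25 = -0.14, -0.03 m / 0.25 = -0.12.

Request:
step_hand(ticks={"increments":[[0,0,0,0,0,0.0096,0],[0,0,0,0,0,0,0],[0,0,0,0,0,0,0],[0,0,0,0,0,0,0.9],[0,0,0,0,0,0,0.9],[0,0,0,0,0,0,0.9],[0,0,0,0,0,0,0.9],[0,0,0,0,0,-0.04,0.9],[0,0,0,0,0,-0.08,0.9],[0,0,0,0,0,-0.12,0.9],[0,0,0,0,0,-0.14,0.9],[0,0,0,0,0,-0.14,0.9],[0,0,0,0,0,-0.12,0.9]]})

```text
t: 27.87
eef_pos: [0.561, 0.0218, 0.2207]
tcp_rot: [[-0.034, 0.999, 0.001], [0.999, 0.034, -0.0], [-0.0, 0.001, -1.0]]
contact_force: [0.7, -0.2, 0.2]
width: 0.898
grip_force: 0.0
```

Request:
step_hand(ticks={"increments":[[0,0,0,-0.12,0,0,0.9],[0,0,0,-0.14,0,0,0.9],[0,0,0,-0.14,0,0,0.9],[0,0,0,-0.14,0,0,0.9],[0,0,0,-0.14,0,0,0.9],[0,0,0,-0.14,0,0,0.9],[0,0,0,-0.14,0,0,0.9],[0,0,0,-0.14,0,0,0.9],[0,0,0,0,0,0,0.9],[0,0,0,0,0,0,0.9]]})

```text
t: 28.7
eef_pos: [0.57, -0.2545, 0.2181]
tcp_rot: [[-0.032, 0.999, 0.0], [0.999, 0.032, -0.0], [-0.0, 0.0, -1.0]]
contact_force: [-0.7, 0.3, -0.4]
width: 0.898
grip_force: 0.0
```

```bash
python3 - <<'E'
from h import *
a,_=snap("top","t7");b,_=snap("side","s7")
cv2.imwrite("pics/j7.png",np.hstack([cv2.resize(a[120:300,140:300],(400,450)),cv2.copyMakeBorder(cv2.resize(b[120:280,130:340],(400,305)),0,145,0,0,0)]))
print(observe()["contact_force"])
E
```

```text
[-0.45613906  0.03248148 -0.16364408]
```

View pics/j7.png

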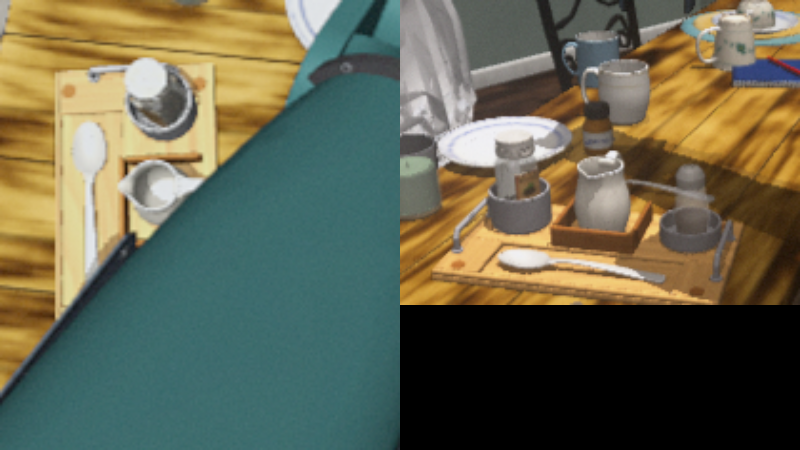

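The jug stands upright in the bay, with its spout toward the back wall and its handle out of the open side. The spoon, spice jar and shaker are all in place, and the arm is clear and touching nothing.

```bash
python3 -c "
from bench import *
print(close_job())"
```

```text
the job is handed in; nothing more can be done
None
```

The breakfast tray is set and handed in at about 29 s: the spoon is in the recess, the spice jar in the deep cup, the shaker in the low cup, and the jug in the bay with its handle out. The last pictures showed all four in place and upright; no verdict came back when I handed in.

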